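# Turn the specimen mounts over into a clean tray

## Task

The two resin mounts in the open tray on its sloping rest must be turned over for the microscope. Cap that tray, mouth to mouth and tongue on tongue, with the empty tray of the same size, turn both over together so that the mounts end upside down in the clean tray, and set the closed pair back on the rest that the full tray came from, clean tray below and tongues at the top, then let go.

Things in the scene. Friction and masses are not known exactly. Their poses are not given: they have to be found in the camera images.
- loaded_tray: Full tray, aluminium, 100 (x) by 96 (y) by 16 mm deep, walls and floor 4, open at +z, 0.1 kg. Handle: a flat tongue, flush with the rim, x -95 to -50, y -18 to 18, z 7 to 16 mm. Origin: centre of its underside. Lies mouth up on a fixed white rest sloping 60 degrees: x points downhill (away from the robot), z off the slope; the tongue juts out uphill, clear all round. Two lips 30 mm high stop its downhill wall.
- clean_tray: Clean tray: empty, same shape, axes and origin as the full one. Lies mouth down on a like rest: x downhill, z into the slope, tongue uphill. A capped pair is 32 mm thick, its two tongues 18; the lips stop both trays. The three rests stand in a row in any order, 110 mm wide, 30 mm or more apart, without side walls; the third holds a smaller empty tray, 66 by 60 by 12 mm, not to be used.
- mount_a: One of the two loose mounts in the full tray: a resin disc, 34 mm diameter, 13 mm thick, 20 g, smooth and slippery, with a pink spot on its top face. Origin: centre of its bottom face, z towards the pink face. It lies flat on the tray floor against the downhill wall; it cannot turn over by itself inside the closed pair.
- mount_b: The other mount in the full tray, just like the first.
Not all that is in view belongs to the job. Leave any orange or red look-alike of the clean_tray alone.

How it is judged:
On the way:
1. the clean tray lies mouth down on the full tray, still on its rest (x of clean_tray in the frame of loaded_tray between -0.018 and 0.018 m and y of clean_tray in the frame of loaded_tray between -0.018 and 0.018 m and z of clean_tray in the frame of loaded_tray between 0.027 and 0.04 m and angle between the y axis of clean_tray and the y axis of loaded_tray, either way round below 0.2 rad and angle between the z axis of clean_tray and the z axis of loaded_tray, either way round below 0.15 rad and distance of loaded_tray from where it was at the start of the episode below 0.03 m and angle between loaded_tray's own z axis and vertical below 1.3 rad and angle between clean_tray's own x axis and vertical above 2.2 rad and angle between clean_tray's own z axis and vertical above 1.6 rad), for 0.2 s.
At the end, for the whole second after the job is handed in: Clean tray below (z 50 to 70 degrees from vertical), full tray mouth down on it: in line within 18 mm, 11 degrees in yaw, 8 in tilt, origins 27 to 40 mm apart along z, its origin within 60 mm of its start (32 is right). Tongues uphill. Both mounts in the clean tray, pink face down. All still (x of loaded_tray in the frame of clean_tray between -0.018 and 0.018 m and y of loaded_tray in the frame of clean_tray between -0.018 and 0.018 m and z of loaded_tray in the frame of clean_tray between 0.027 and 0.04 m and angle between the y axis of loaded_tray and the y axis of clean_tray, either way round below 0.2 rad and angle between the z axis of loaded_tray and the z axis of clean_tray, either way round below 0.15 rad and x of mount_a in the frame of clean_tray between -0.05 and 0.05 m and y of mount_a in the frame of clean_tray between -0.05 and 0.05 m and z of mount_a in the frame of clean_tray between 0.008 and 0.026 m and angle between each of mount_a, mount_b's own z axis and vertical above 1.6 rad and x of mount_b in the frame of clean_tray between -0.05 and 0.05 m and y of mount_b in the frame of clean_tray between -0.05 and 0.05 m and z of mount_b in the frame of clean_tray between 0.008 and 0.026 m and angle between clean_tray's own z axis and vertical between 0.87 and 1.23 rad and angle between loaded_tray's own z axis and vertical above 1.9 rad and angle between each of clean_tray, loaded_tray's own x axis and vertical above 2.2 rad and distance of loaded_tray from where it was at the start of the episode below 0.06 m and linear speed of each of loaded_tray, clean_tray, mount_a, mount_b below 0.02 m/s); the robot touches nothing.
It also fails if it takes over 54 s, if anything falls off the work surface, if the arm or the gripper's body presses on something with over 40 N, if the wrist force passes 120 N, or if a joint passes its speed limit or range.

## Robot

A 6-joint arm with a two-finger parallel gripper is mounted at the origin on the work surface. World frame = base frame: x ahead of the robot, y to its left, z up, the work surface at z = 0. Lengths are in m, angles in rad, forces in N, time in s.
With the tool pointing down it reaches from about 0.225 to 0.875 m from the base axis. Payload 3.4 kg.
Tool frame: the origin (TCP) lies at the very end of the fingers, on their centre line; the grasp point (between the pads) lies 19 mm behind it; z points along the fingers, y is the line along which they close (so a half turn about z gives the same grasp; the last joint's range is limited). The gripper opens to 85 mm and grips with 20 to 120 N. Pads are 22 mm wide; open, the fingers measure 114 mm over their backs; the gripper's body (76 mm by 85 mm) begins 54 mm behind the grasp point. The pads swing forward as they close: fully open they stand 13 mm farther back than shut.
Start: joints at [-1.275, 0.276, 1.505, -0, 1.361, -0.121], TCP at [0.233, -0.526, 0.231] pointing down, gripper open.
Joint ranges: [-2.89, 2.89], [-0.75, 2.08], [0.22, 2.7], [-1.18, 4.32], [0.11, 2.71], [-2.7, 2.7]. Speed limits (rad/s): [2.57, 2.57, 3.14, 3.14, 3.14, 3.14].

## Interface

Orientations are given as a unit quaternion [w, x, y, z].
In Python, from rig import get_state, optics, sign_off gives the robot as it stands.
- The arm moves only by the tool send_rows, never from a script. Its argument "increments" is a list of rows, each an object with "gripper": the gripper's target within -1 to 1 (shut at 1, half-way at 0, fully open at -1); "linear": the shift along the world's x, y, z in m, a list of three; "delta_rot": the turn, a rotation vector about the world's x, y, z in rad, a list of three. In form: [{"gripper": gripper, "linear": [dx, dy, dz], "delta_rot": [rx, ry, rz]}, ...]. A call has 1 to 8 rows; each row is the pose to reach, as a shift and turn from the pose commanded when the call began; what a row does not reach only later rows make up. A row lasts 1/10 s, in which the tool goes at most 50 mm and 8.59 degrees, less where a joint would pass 70% of its speed; a pose out of reach is approached as far as the arm can. A call with a gripper value outside its range is refused whole. The fingers move at their own pace and stop on an object; "newtons" is the grip in N (left out, the last holds). Time passes only in rows, so rows that repeat a pose let the fingers close. It gives the time, the measured TCP pose, the force, the opening and the grip force at its end, in the units of the state.
- get_state(): the state, without advancing time (a new reading comes with each control period).
- optics.get_image(name): name is "scene" or "top" or "wrist"; returns a dict with "pixels" (420x560x3 uint8, blue, green, red), "K" (3x3 intrinsics, pixels), "rvec" (rotation vector, rad) and "tvec" (3), from world to camera coordinates, as OpenCV has them; the wrist camera has in their place "T_tool_cam" (4x4, takes a point from camera to tool coordinates, whose origin is the TCP and whose axes are the flange's). Camera axes: x right, y down, z forward; pixel columns grow to the right and rows downward; lengths in m; the calibration is good to about 2 mm. A picture is of the moment at which its call begins: read the wrist's pose just before it. There is no depth.
- sign_off(): hands the job in; it is judged then, once.
The state is a dict: "clock": time; "qpos": joint angles; "qd": joint speeds; "effort": joint torques, N m; "position": TCP position; "ee_rot": TCP orientation; "contact_force": force on the tool from outside, world axes, zero at the start; "moment": the same for the moment, N m; "width": finger opening in m; "gripper_force": force on a finger pad.
Only numpy, scipy, OpenCV 4.12 (cv2) and the standard library are available. Lean on these libraries where they do the work, as an engineer would, in place of code of your own. Each camera call takes 0.05 s, during which the arm holds its last target. There are 200 camera calls.

## Working session

There is one attempt and no reset: what is moved stays moved. The work goes in short steps, Python scripts to look and compute and a tool call to move; the robot and the scene stay as the last step left them, time stands still between calls to the robot, and variables do not carry over. Pictures are saved under pics/ and viewed, at most 10 in all, crops included, and the job is handed in when it is done.

Besides the shell and the picture viewer there is one more tool, called after "Emit:" as name(argument=value, ...) on one line, values as JSON. send_rows: Moves the arm, as the interface text tells. Its arguments: {"type":"object","properties":{"increments":{"type":"array"},"newtons":{"type":"number"}},"required":["increments"]}

```bash
mkdir -p pics
python3 - <<'E'
from rig import get_state, optics
import cv2,numpy as np,json
print({k:np.round(v,4).tolist() for k,v in get_state().items()})
ims=[]
for n in ("scene","top"):
    d=optics.get_image(n); cv2.imwrite(f"pics/{n}.png",d["pixels"])
    np.savez(f"{n}.npz",**d)
    R=cv2.Rodrigues(np.array(d["rvec"]))[0]; print(n,np.round(d["K"],1).tolist(),"cam",np.round(-R.T@np.array(d["tvec"]).ravel(),3),np.round(R,2).tolist())
E
ls
```

```text
{'clock': 0.0, 'qpos': [-1.275, 0.2766, 1.5062, -0.0, 1.3607, -0.121], 'qd': [0.0018, 0.0021, -0.0001, 0.0014, -0.0007, 0.0014], 'effort': [-0.0006, -41.6782, -24.5805, -0.0005, 0.0109, 0.0], 'position': [0.2326, -0.5253, 0.2304], 'ee_rot': [-0.0009, 0.9784, 0.2069, -0.0001], 'contact_force': [0.9837, 0.188, -0.961], 'moment': [0.0325, -0.0417, -0.0032], 'gripper_force': 0.0, 'width': 0.0853}
scene [[405.3, 0.0, 279.3], [0.0, 405.3, 209.4], [0.0, 0.0, 1.0]] cam [1.359 0.113 0.783] [[0.09, 1.0, -0.01], [0.63, -0.06, -0.78], [-0.78, 0.06, -0.63]]
top [[392.4, 0.0, 279.1], [0.0, 392.4, 209.0], [0.0, 0.0, 1.0]] cam [0.302 0.199 1.153] [[0.03, -1.0, 0.02], [-0.98, -0.03, -0.18], [0.18, -0.01, -0.98]]
pics
scene.npz
top.npz
```

View pics/scene.png

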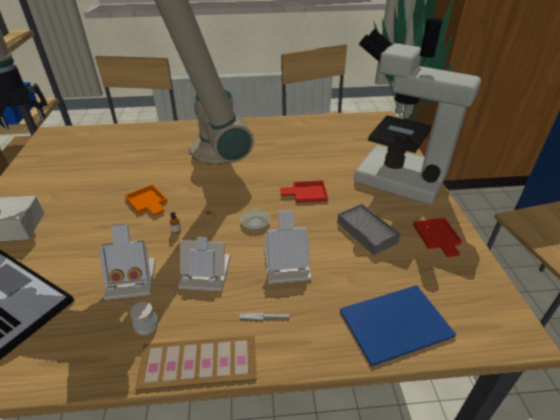

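View pics/top.png

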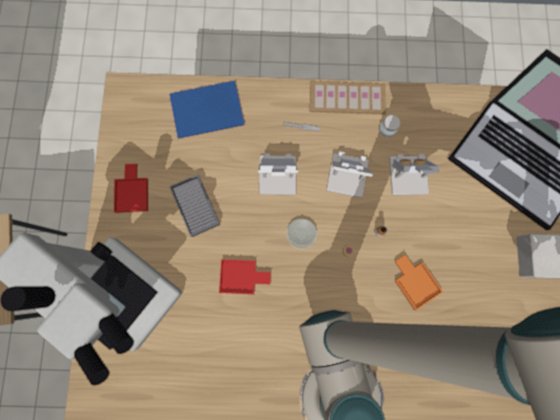

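The scene camera shows the loaded tray at about (128,262) with the two mounts, the small tray at (202,262) and the clean tray at (288,250). In the top view they are at (410,172), (350,172) and (278,172). I'll zoom in on both.

Run:
```python
import cv2,numpy as np
s=cv2.imread("pics/scene.png")[205:305,90:320]; t=cv2.imread("pics/top.png")[140:200,250:445]
s=cv2.resize(s,None,fx=3.47,fy=3.47,interpolation=cv2.INTER_CUBIC); t=cv2.resize(t,None,fx=4.1,fy=4.1,interpolation=cv2.INTER_CUBIC)
w=798; o=np.zeros((s.shape[0]+t.shape[0],800,3),np.uint8); o[:s.shape[0],:s.shape[1]]=s; o[s.shape[0]:,:t.shape[1]]=t[:,:800]
cv2.imwrite("pics/crop1.png",o[:600]); print(s.shape,t.shape)
```

```text
(347, 798, 3) (246, 799, 3)
```

View pics/crop1.png

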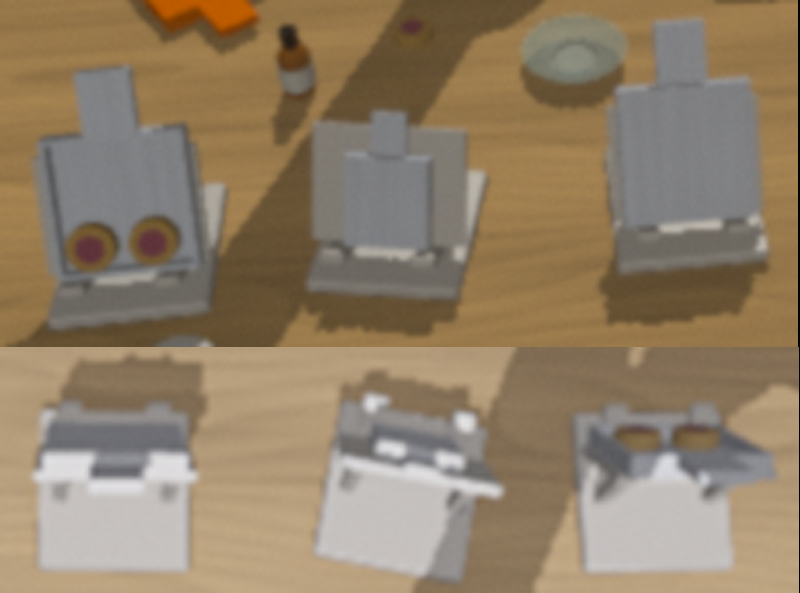

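The crop shows the rests as thin sloping plates on base plates. Loaded tray: rim corners at about (45,138), (188,125), (205,262), (60,278), tongue end at (76,72)–(131,67). Clean tray: corners at about (615,85), (750,80), (762,215), (620,225), tongue end at (655,22)–(703,20). The base plates' near edges are clear in the top view.

```bash
cat > h.py <<'E'
import numpy as np,cv2
from scipy.spatial.transform import Rotation as Rt
from scipy.optimize import least_squares
def cam(n):
    d=np.load(n+".npz"); return d["K"],d["rvec"].astype(float),d["tvec"].astype(float)
def ray(n,px,z):
    K,r,t=cam(n); R=cv2.Rodrigues(r)[0]; c=-R.T@t.ravel()
    v=R.T@np.linalg.inv(K)@np.array([px[0],px[1],1.]); return c+v*(z-c[2])/v[2]
def trayR(yaw,clean,slope=np.pi/3):
    x=np.array([np.cos(slope),0,-np.sin(slope)]); z=np.array([np.sin(slope),0,np.cos(slope)])
    if clean: z=-z
    return Rt.from_euler("z",yaw).as_matrix()@np.stack([x,np.cross(z,x),z],1)
E
python3 - <<'E'
from h import *
for nm,ps in dict(clean=[(38,568),(188,568)],small=[(317,552),(462,580)],loaded=[(585,570),(732,568)]).items():
    a,b=[ray("top",(250+x/4.1,140+(y-347)/4.1),0.008) for x,y in ps]
    d=a-b; print(nm,a.round(3),b.round(3),"w",np.linalg.norm(d).round(4),"yaw",np.degrees(np.arctan2(-d[0],d[1])).round(1))
K,r,t=cam("scene")
L=np.array([(45,138),(188,125),(205,262),(60,278),(76,72),(131,67)],float)/3.47+[90,205]
C=np.array([(615,85),(750,80),(762,215),(620,225),(655,22),(703,20)],float)/3.47+[90,205]
# scene camera faces -x: image left = -y world
for nm,P,cl in (("loaded",L,0),("clean",C,1)):
    s=1 if cl else -1 # left in image: y world -, loaded y=world y ; clean y = -world y
    z0,zt=(0,7) if cl else (16,16)
    o=np.array([(-50,s*48,z0),(-50,-s*48,z0),(50,-s*48,z0),(50,s*48,z0),(-95,s*18,zt),(-95,-s*18,zt)])/1000.
    f=lambda p:(cv2.projectPoints((trayR(p[3],cl)@o.T).T+p[:3],r,t,K,None)[0][:,0]-P).ravel()
    q=least_squares(f,[.5,0,.1,0],loss="soft_l1"); print(nm,q.x.round(4),"yaw",np.degrees(q.x[3]).round(2),q.fun.reshape(-1,2).round(1).tolist())
E
```

```text
clean [0.561 0.246 0.008] [0.564 0.137 0.008] w 0.1094 yaw 1.8
small [0.579 0.043 0.008] [ 0.561 -0.063  0.008] w 0.1077 yaw -9.4
loaded [ 0.572 -0.154  0.008] [ 0.577 -0.262  0.008] w 0.1085 yaw 2.6
loaded [ 0.6338 -0.2018  0.0604  0.0543] yaw 3.11 [[-0.8, 0.4], [-0.7, -0.0], [-0.3, 0.2], [0.9, 0.1], [0.6, -0.3], [0.3, -0.3]]
clean [ 0.6455  0.1928  0.0774 -0.005 ] yaw -0.29 [[0.0, 0.9], [0.1, -0.1], [-1.9, 0.3], [0.7, -0.1], [-0.3, -0.3], [0.5, -0.6]]
```

```bash
cat >> h.py <<'E'
def toolR(yaw,roll=0,tilt=np.pi/6):
    z=np.array([np.sin(tilt),0,-np.cos(tilt)]); y=np.array([0,-1.,0])
    return Rt.from_euler("z",yaw).as_matrix()@np.stack([np.cross(y,z),y,z],1)@Rt.from_euler("z",roll).as_matrix()
def pose():
    from rig import get_state
    s=get_state(); w,x,y,z=s["ee_rot"]; return np.array(s["position"]),Rt.from_quat([x,y,z,w]).as_matrix(),s
def delta(p,R):
    p0,R0,s=pose(); print("lin",(np.array(p)-p0).round(4),"rot",Rt.from_matrix(R@R0.T).as_rotvec().round(4),"q",np.round(s["qpos"],2),"t",s["clock"])
E
python3 - <<'E'
from h import *
delta((.45,-.1,.33),toolR(0)); delta((.54,.19,.24),toolR(0))
from rig import optics
print(np.round(optics.get_image("wrist")["T_tool_cam"],3))
E
```

```text
lin [0.2174 0.4253 0.0995] rot [ 0.1075 -0.5161 -0.4076] q [-1.27  0.28  1.51  0.    1.36 -0.12] t 0.1
lin [0.3074 0.7153 0.0095] rot [ 0.1075 -0.5161 -0.4076] q [-1.27  0.28  1.51  0.    1.36 -0.12] t 0.1
[[ 0.001 -0.963 -0.269  0.068]
 [ 1.     0.001 -0.     0.001]
 [ 0.001 -0.269  0.963 -0.142]
 [ 0.     0.     0.     1.   ]]
```

Emit:
send_rows(increments=[{"gripper": -1,"linear": [0.02,0.05,0.03],"delta_rot": [0.013,-0.064,-0.05]},{"gripper": -1,"linear": [0.05,0.1,0.06],"delta_rot": [0.027,-0.129,-0.102]},{"gripper": -1,"linear": [0.08,0.15,0.09],"delta_rot": [0.04,-0.19,-0.153]},{"gripper": -1,"linear": [0.11,0.2,0.1],"delta_rot": [0.054,-0.258,-0.204]},{"gripper": -1,"linear": [0.14,0.26,0.1],"delta_rot": [0.067,-0.32,-0.255]},{"gripper": -1,"linear": [0.165,0.32,0.1],"delta_rot": [0.08,-0.387,-0.306]},{"gripper": -1,"linear": [0.19,0.37,0.1],"delta_rot": [0.094,-0.45,-0.357]},{"gripper": -1,"linear": [0.217,0.425,0.1],"delta_rot": [0.1075,-0.5161,-0.4076]}])

```text
clock: 0.95
position: [0.4071, -0.1875, 0.3294]
ee_rot: [0.001, 0.966, -0.002, 0.26]
contact_force: [1.5, -0.1, 0.7]
width: 0.0856
gripper_force: 0.0
```

Emit:
send_rows(increments=[{"gripper": -1,"linear": [0.015,0.05,-0.01],"delta_rot": [0,0,0]},{"gripper": -1,"linear": [0.03,0.1,-0.025],"delta_rot": [0,0,0]},{"gripper": -1,"linear": [0.045,0.145,-0.04],"delta_rot": [0,0,0]},{"gripper": -1,"linear": [0.06,0.19,-0.06],"delta_rot": [0,0,0]},{"gripper": -1,"linear": [0.075,0.24,-0.075],"delta_rot": [0,0,0]},{"gripper": -1,"linear": [0.09,0.29,-0.09],"delta_rot": [0,0,0]},{"gripper": -1,"linear": [0.09,0.29,-0.09],"delta_rot": [0,0,0]},{"gripper": -1,"linear": [0.09,0.29,-0.09],"delta_rot": [0,0,0]}])

```text
clock: 1.75
position: [0.4961, 0.1041, 0.2375]
ee_rot: [0.0, 0.966, 0.003, 0.257]
contact_force: [0.1, -0.2, 0.6]
width: 0.0853
gripper_force: 0.0
```

Run:
```python
from h import *
from rig import optics
p,R,s=pose(); delta((.54,.19,.24),toolR(0))
d=optics.get_image("wrist"); np.savez("w1.npz",p=p,R=R,**d); cv2.imwrite("pics/w1.png",d["pixels"]); print(p,s["contact_force"],d["K"])
```

```text
lin [0.0439 0.0859 0.0025] rot [ 0.002  -0.0033 -0.0052] q [ 0.11 -0.07  2.02 -0.08  0.68  1.72] t 1.75
[0.49606203 0.10405791 0.23752535] [ 0.06656673 -0.22215511  0.60460854] [[309.26981034   0.         280.94836126]
 [  0.         309.26981034 211.80600765]
 [  0.           0.           1.        ]]
```

View pics/w1.png

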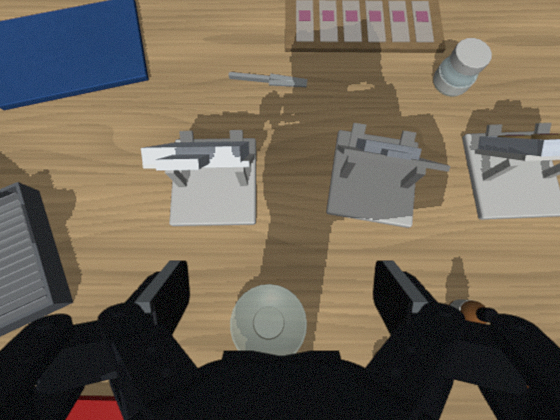

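The wrist view shows the rests from behind: clean tray's top edge at about (142–255,150–165), base plate at (172–256,225). The faces are hidden, so I'll look from farther out with the tool vertical.

Emit:
send_rows(increments=[{"gripper": -1,"linear": [0.02,0.01,0.03],"delta_rot": [0,0.1,0]},{"gripper": -1,"linear": [0.05,0.02,0.06],"delta_rot": [0,0.2,0]},{"gripper": -1,"linear": [0.08,0.04,0.08],"delta_rot": [0,0.3,0]},{"gripper": -1,"linear": [0.12,0.06,0.09],"delta_rot": [0,0.42,0]},{"gripper": -1,"linear": [0.15,0.08,0.09],"delta_rot": [0,0.52,0]},{"gripper": -1,"linear": [0.18,0.08,0.09],"delta_rot": [0,0.52,0]},{"gripper": -1,"linear": [0.18,0.08,0.09],"delta_rot": [0,0.52,0]}])

```text
clock: 2.5
position: [0.6813, 0.1784, 0.326]
ee_rot: [0.001, 1.0, -0.002, 0.001]
contact_force: [-0.7, -0.3, -0.0]
width: 0.0852
gripper_force: 0.0
```

```bash
cat >> h.py <<'E'
def snap(n):
    from rig import optics
    p,R,s=pose(); d=optics.get_image("wrist"); np.savez(n+".npz",p=p,R=R,q=s["qpos"],**d); cv2.imwrite(f"pics/{n}.png",d["pixels"])
    print(n,p.round(4),np.round(s["qpos"],3),s["clock"]); return d["pixels"]
E
python3 - <<'E'
from h import *
snap("w2")
E
```

```text
w2 [0.6813 0.1784 0.326 ] [ 0.159  0.452  1.006 -0.002  1.682  1.732] 2.5
```

Emit:
send_rows(increments=[{"gripper": -1,"linear": [0,-0.05,0],"delta_rot": [0,0,0]},{"gripper": -1,"linear": [0,-0.1,0],"delta_rot": [0,0,0]},{"gripper": -1,"linear": [0,-0.15,0],"delta_rot": [0,0,0]},{"gripper": -1,"linear": [0,-0.2,0],"delta_rot": [0,0,0]},{"gripper": -1,"linear": [0,-0.25,0],"delta_rot": [0,0,0]},{"gripper": -1,"linear": [0,-0.3,0],"delta_rot": [0,0,0]},{"gripper": -1,"linear": [0,-0.35,0],"delta_rot": [0,0,0]},{"gripper": -1,"linear": [0,-0.38,0],"delta_rot": [0,0,0]}])

```text
clock: 3.35
position: [0.6737, -0.2039, 0.3308]
ee_rot: [0.002, 1.0, -0.002, 0.002]
contact_force: [1.0, 0.9, 0.2]
width: 0.0857
gripper_force: 0.0
```

Emit:
send_rows(increments=[{"gripper": -1,"linear": [0,0,0],"delta_rot": [0,0,0]}])

```text
clock: 3.45
position: [0.6739, -0.205, 0.3301]
ee_rot: [0.002, 1.0, -0.004, 0.002]
contact_force: [-0.2, 0.3, -0.3]
width: 0.0852
gripper_force: 0.0
```

Run:
```python
from h import *
b=snap("w3"); a=cv2.imread("pics/w2.png")
cv2.imwrite("pics/w23.png",cv2.resize(np.vstack([a[:300],b[:300]]),(560,600)))
```

```text
w3 [ 0.6739 -0.205   0.3301] [-0.393  0.45   1.    -0.002  1.687  1.185] 3.45
```

View pics/w23.png

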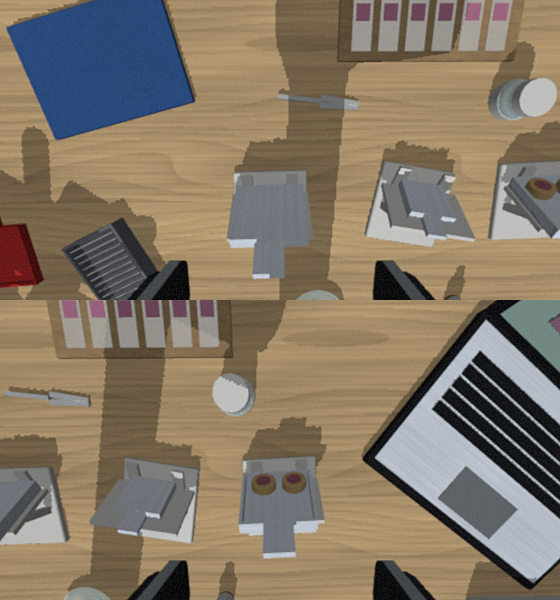

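Both trays are clear here. Clean tray: body at about (228–312,185–245), tongue end near (268,277). Loaded tray in the second view: body at about (240–325,160–237), tongue end near (280,256). Now enlarged crops to read the corners.

Run:
```python
import cv2,numpy as np
a=cv2.imread("pics/w2.png")[160:290,220:320]; b=cv2.imread("pics/w3.png")[140:270,232:332]
cv2.imwrite("pics/c2.png",cv2.resize(np.hstack([a,b]),None,fx=4,fy=4,interpolation=cv2.INTER_CUBIC))
```

```text
(no output)
```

View pics/c2.png

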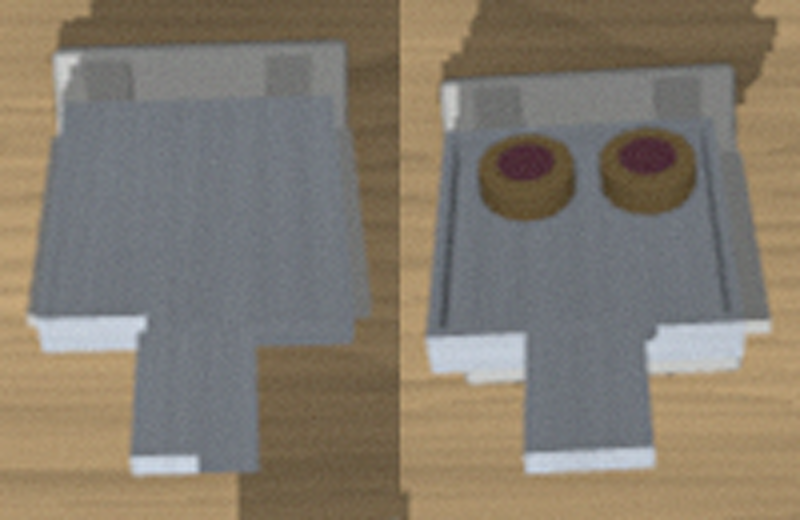

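```bash
cat >> h.py <<'E'
def wcam(n):
    d=np.load(n+".npz"); T=d["T_tool_cam"]; W=np.eye(4); W[:3,:3]=d["R"]; W[:3,3]=d["p"]; M=np.linalg.inv(W@T)
    return d["K"],cv2.Rodrigues(M[:3,:3])[0],M[:3,3]
E
python3 - <<'E'
from h import *
C=[((-1,50),0)]
obs=dict(clean=("w2",(220,160),1,[(65,100,50,-48,0),(335,96,50,48,0),(30,316,-50,-48,0),(132,457,-95,-18,7),(258,456,-95,18,7),(133,474,-95,-18,16),(258,471,-95,18,16),(42,352,-50,-48,16),(352,343,-50,48,16)],
 [(615,85,-50,48,0),(750,80,-50,-48,0),(762,215,50,-48,0),(620,225,50,48,0),(655,22,-95,18,7),(703,20,-95,-18,7)]),
loaded=("w3",(132,140),0,[(445,130,50,48,16),(712,122,50,-48,16),(428,336,-50,48,16),(743,322,-50,-48,16),(432,372,-50,48,0),(740,368,-50,-48,0),(525,453,-95,18,16),(653,448,-95,-18,16),(527,472,-95,18,7),(654,467,-95,-18,7)],
 [(45,138,-50,-48,16),(188,125,-50,48,16),(205,262,50,48,16),(60,278,50,-48,16),(76,72,-95,-18,16),(131,67,-95,18,16)]))
for nm,(w,off,cl,A,B) in obs.items():
    A=np.array(A,float);B=np.array(B,float); S=cam("scene"); 
    ua=A[:,:2]/4+off; ub=B[:,:2]/3.47+[90,205]
    def g(p,o,c,u): 
        K,r,t=c; return (cv2.projectPoints((trayR(p[3],cl,p[4])@(o/1000).T).T+p[:3],r,t,K,None)[0][:,0]-u).ravel()
    for lab,f in (("wrist",lambda p:g(p,A[:,2:],wcam(w),ua)),("both",lambda p:np.r_[g(p,A[:,2:],wcam(w),ua),g(p,B[:,2:],S,ub)])):
        q=least_squares(lambda p:np.r_[f(p),(p[4]-np.pi/3)*500],[.6,0,.1,0,1.05],loss="soft_l1")
        print(nm,lab,q.x.round(4),"yaw",np.degrees(q.x[3]).round(2),np.abs(q.fun).max().round(2),q.fun.round(1).tolist())
for n in("w2","w3"): d=np.load(n+".npz"); print(d["q"].round(4),d["p"].round(4))
E
```

```text
clean wrist [0.6441 0.1925 0.0759 0.0188 1.0472] yaw 1.08 1.26 [-0.0, 0.0, -0.2, -0.4, 1.3, 0.4, -0.8, -0.0, 0.1, -0.4, -0.3, 0.1, 0.1, 0.2, 0.0, -0.4, 0.2, 0.3, 0.0]
clean both [0.6442 0.1926 0.0761 0.0169 1.0472] yaw 0.97 1.87 [-0.1, -0.1, -0.2, -0.3, 1.1, 0.3, -0.9, -0.1, -0.1, -0.4, -0.5, 0.1, -0.0, 0.3, -0.1, -0.4, 0.1, 0.4, -0.2, 1.2, -0.3, -0.3, -1.9, -0.1, 0.9, 0.2, -0.9, -0.1, -0.2, -0.5, 0.0]
loaded wrist [ 0.6402 -0.2025  0.0629  0.0349  1.0472] yaw 2.0 2.15 [0.5, 0.5, 0.4, -0.3, -0.2, 0.3, 0.1, 0.6, 0.4, -0.1, 0.2, -2.1, -0.5, -0.0, -0.1, -0.1, -0.4, 0.0, -0.3, 0.0, -0.0]
loaded both [ 0.6404 -0.2021  0.0642  0.0381  1.0474] yaw 2.18 2.07 [0.1, 0.6, 0.1, -0.4, -0.6, 0.6, -0.0, 0.7, 0.1, 0.3, 0.1, -2.1, -0.7, 0.3, -0.2, 0.2, -0.6, 0.4, -0.4, 0.3, -1.9, 0.9, -1.7, 1.0, -1.5, 1.5, -0.5, 0.9, -0.4, 0.3, -0.5, 0.4, 0.1]
[ 0.1586  0.4522  1.0061 -0.0025  1.6817  1.7324] [0.6813 0.1784 0.326 ]
[-0.3928  0.4501  0.9998 -0.0023  1.6869  1.1853] [ 0.6739 -0.205   0.3301]
```

```bash
cat >> h.py <<'E'
CL=np.array([.6442,.1926,.0755]); CY=.0175; LO=np.array([.6403,-.2023,.0645]); LY=.0365
E
python3 - <<'E'
from h import *
R=trayR(CY,1); g=CL+R@[-.057,0,.0025]; pre=CL+R@[-.147,0,.0025]
print(g.round(4),pre.round(4)); delta(pre,toolR(CY)); print((g-pre).round(4))
E
```

```text
[0.6135 0.1921 0.1236] [0.5685 0.1913 0.2016]
lin [-0.1057  0.3933 -0.1287] rot [ 0.0047 -0.5198  0.0225] q [-0.39  0.45  1.   -0.    1.69  1.19] t 3.5
[ 0.045   0.0008 -0.0779]
```

Emit:
send_rows(increments=[{"gripper": -1,"linear": [-0.01,0.045,0],"delta_rot": [0,-0.08,0]},{"gripper": -1,"linear": [-0.03,0.09,0],"delta_rot": [0,-0.16,0.003]},{"gripper": -1,"linear": [-0.05,0.135,0],"delta_rot": [0.001,-0.25,0.006]},{"gripper": -1,"linear": [-0.065,0.18,0],"delta_rot": [0.002,-0.33,0.01]},{"gripper": -1,"linear": [-0.08,0.225,0],"delta_rot": [0.003,-0.42,0.015]},{"gripper": -1,"linear": [-0.095,0.27,0],"delta_rot": [0.004,-0.52,0.0225]},{"gripper": -1,"linear": [-0.105,0.315,0],"delta_rot": [0.0047,-0.52,0.0225]},{"gripper": -1,"linear": [-0.106,0.36,0],"delta_rot": [0.0047,-0.52,0.0225]}])

```text
clock: 4.3
position: [0.5654, 0.1623, 0.3297]
ee_rot: [-0.002, 0.966, 0.011, 0.259]
contact_force: [0.7, -0.9, -0.3]
width: 0.0857
gripper_force: 0.0
```

Run:
```python
from h import *
R=trayR(CY,1); delta(CL+R@[-.147,0,.0025],toolR(CY)); print(pose()[2]["qpos"],pose()[0])
```

```text
lin [ 0.0032  0.0289 -0.1282] rot [ 0.0018  0.0002 -0.0047] q [ 0.22  0.    1.72 -0.13  0.91  1.83] t 4.3
[ 2.24933436e-01  1.71955031e-03  1.71540202e+00 -1.29431933e-01
  9.13923379e-01  1.82543633e+00] [0.56537787 0.16233588 0.32971739]
```

Emit:
send_rows(increments=[{"gripper": -1,"linear": [0.001,0.012,-0.04],"delta_rot": [0.002,0,-0.005]},{"gripper": -1,"linear": [0.002,0.024,-0.085],"delta_rot": [0.002,0,-0.005]},{"gripper": -1,"linear": [0.003,0.029,-0.128],"delta_rot": [0.002,0,-0.005]},{"gripper": -1,"linear": [0.003,0.029,-0.128],"delta_rot": [0.002,0,-0.005]}])

```text
clock: 4.7
position: [0.5668, 0.1895, 0.1943]
ee_rot: [-0.0, 0.968, 0.009, 0.252]
contact_force: [-1.5, -0.1, 0.2]
width: 0.0853
gripper_force: 0.0
```

Run:
```python
from h import *
R=trayR(CY,1); delta(CL+R@[-.147,0,.0025],toolR(CY)); delta(CL+R@[-.057,0,.0025],toolR(CY))
q,p=pose()[2]["qpos"],pose()[0]
print(q,p)
b=snap("w4")
cv2.imwrite("pics/w4c.png",cv2.resize(b[100:350,150:420],None,fx=2,fy=2))
```

```text
lin [0.0017 0.0018 0.0073] rot [ 0.0043 -0.0144 -0.0007] q [ 0.29  0.13  1.92 -0.23  0.61  2.  ] t 4.7
lin [ 0.0467  0.0026 -0.0706] rot [ 0.0043 -0.0144 -0.0007] q [ 0.29  0.13  1.92 -0.23  0.61  2.  ] t 4.7
[ 0.28770606  0.12937021  1.92338924 -0.23492492  0.60907626  1.99944723] [0.56679865 0.1894786  0.19425509]
w4 [0.5668 0.1895 0.1943] [ 0.288  0.129  1.923 -0.235  0.609  1.999] 4.7
```

View pics/w4c.png

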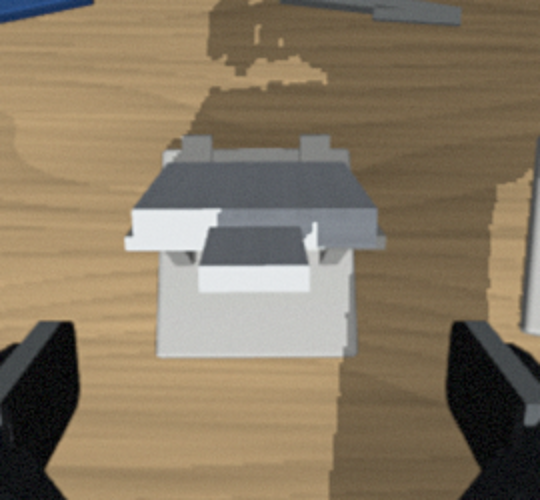

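The tongue end, at (200–309,266–291) in the crop, lies midway between the fingers and about 3 mm to the left, which agrees with the computed shift. I'll advance and grip.

Emit:
send_rows(increments=[{"gripper": -1,"linear": [0.01,0.002,-0.01],"delta_rot": [0.004,-0.014,-0.001]},{"gripper": -1,"linear": [0.02,0.003,-0.025],"delta_rot": [0.004,-0.014,-0.001]},{"gripper": -1,"linear": [0.03,0.003,-0.042],"delta_rot": [0.004,-0.014,-0.001]},{"gripper": -1,"linear": [0.04,0.003,-0.058],"delta_rot": [0.004,-0.014,-0.001]},{"gripper": -1,"linear": [0.047,0.003,-0.07],"delta_rot": [0.004,-0.014,-0.001]},{"gripper": -1,"linear": [0.047,0.003,-0.07],"delta_rot": [0.004,-0.014,-0.001]},{"gripper": -1,"linear": [0.047,0.003,-0.07],"delta_rot": [0.004,-0.014,-0.001]}], newtons=60)

```text
clock: 5.45
position: [0.6215, 0.193, 0.1329]
ee_rot: [-0.004, 0.964, 0.007, 0.267]
contact_force: [1.0, 0.4, 0.8]
width: 0.0854
gripper_force: 0.0
```

Run:
```python
from h import *
R=trayR(CY,1); delta(CL+R@[-.057,0,.0025],toolR(CY))
print(pose()[2]["qpos"],pose()[0])
```

```text
lin [-0.008  -0.0009 -0.0093] rot [-0.0038  0.0162  0.0022] q [ 0.26  0.27  1.94 -0.3   0.42  2.06] t 5.45
[ 0.26347025  0.26612431  1.94090911 -0.30356532  0.42496529  2.06451641] [0.62150388 0.19299766 0.13288391]
```

Emit:
send_rows(increments=[{"gripper": -1,"linear": [-0.004,-0.001,-0.005],"delta_rot": [-0.004,0.016,0.002]},{"gripper": -1,"linear": [-0.008,-0.001,-0.009],"delta_rot": [-0.004,0.016,0.002]},{"gripper": -1,"linear": [-0.008,-0.001,-0.009],"delta_rot": [-0.004,0.016,0.002]}])

```text
clock: 5.75
position: [0.6115, 0.1919, 0.1216]
ee_rot: [-0.002, 0.966, 0.009, 0.257]
contact_force: [-0.6, -0.5, -0.2]
width: 0.0857
gripper_force: 0.0
```

Run:
```python
from h import *
R=trayR(CY,1); delta(CL+R@[-.057,0,.0025],toolR(CY))
b=snap("w5")
cv2.imwrite("pics/w5c.png",cv2.resize(b[120:360,140:430],None,fx=2,fy=2))
```

```text
lin [0.0021 0.0001 0.002 ] rot [ 0.0012 -0.0037 -0.0004] q [ 0.27  0.27  1.96 -0.3   0.42  2.06] t 5.75
w5 [0.6115 0.1919 0.1216] [ 0.266  0.271  1.958 -0.304  0.423  2.065] 5.75
```

View pics/w5c.png

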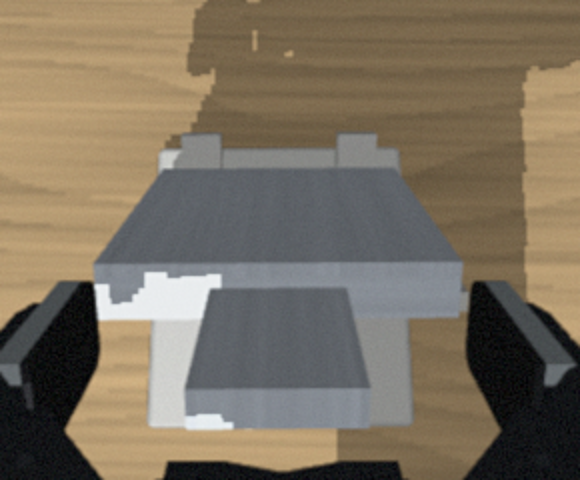

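The tongue end is centred in y, ends 37 mm behind the TCP, and sits about 7 mm slope-ward of the tool axis, as intended. Closing.

Emit:
send_rows(increments=[{"gripper": -1,"linear": [0.001,0,0.001],"delta_rot": [0,0,0]},{"gripper": 0.3,"linear": [0.001,0,0.001],"delta_rot": [0,0,0]},{"gripper": 0.5,"linear": [0.001,0,0.001],"delta_rot": [0,0,0]},{"gripper": 0.6,"linear": [0.001,0,0.001],"delta_rot": [0,0,0]},{"gripper": 1,"linear": [0.001,0,0.001],"delta_rot": [0,0,0]},{"gripper": 1,"linear": [0.001,0,0.001],"delta_rot": [0,0,0]},{"gripper": 1,"linear": [0.001,0,0.001],"delta_rot": [0,0,0]},{"gripper": 1,"linear": [0.001,0,0.001],"delta_rot": [0,0,0]}], newtons=60)

```text
clock: 6.6
position: [0.6138, 0.1922, 0.1232]
ee_rot: [-0.002, 0.966, 0.009, 0.258]
contact_force: [-0.7, 1.5, 1.4]
width: 0.0348
gripper_force: 59.5
```

Run:
```python
from h import *
p,R,s=pose(); np.savez("grip.npz",p=p,R=R); print(p,s["width"],s["gripper_force"],s["contact_force"])
Rc=trayR(CY,1)
# held offset of the clean origin in tool frame; target over loaded
off=R.T@(CL-p); Rl=trayR(LY,0)
def tgt(dx,dn):
    o=LO+Rl@[dx,0,.032+dn]; Rd=trayR(LY,1); Rn=Rd@(Rc.T@R); return o-Rn@off,Rn
print("off",off.round(4))
for n,a in (("up",(-.15,.10)),("pre",(-.06,.05)),("place",(-.003,.004))):
    t,Rn=tgt(*a); print(n,t.round(4)); delta(t,Rn)
# kinematic fit from logged samples
S=[((-1.275,.2766,1.5062,0,1.3607,-.121),(.2326,-.5253,.2304),toolR(0,0,0))]
```

```text
[0.61379355 0.19215565 0.12318708] 0.03484663202689521 59.50722277164459 [-0.69084839  1.48843242  1.44167937]
off [0.0026 0.0001 0.0565]
up [ 0.6492 -0.2019  0.3081]
lin [ 0.0354 -0.394   0.1849] rot [ 0.    -0.     0.019] q [ 0.26  0.27  1.95 -0.3   0.43  2.06] t 6.6
pre [ 0.6509 -0.2018  0.2051]
lin [ 0.0371 -0.394   0.082 ] rot [ 0.    -0.     0.019] q [ 0.26  0.27  1.95 -0.3   0.43  2.06] t 6.6
place [ 0.6396 -0.2022  0.1328]
lin [ 0.0258 -0.3944  0.0096] rot [ 0.    -0.     0.019] q [ 0.26  0.27  1.95 -0.3   0.43  2.06] t 6.6
```

Emit:
send_rows(increments=[{"gripper": 1,"linear": [0.002,0,0.02],"delta_rot": [0,0,0]},{"gripper": 1,"linear": [0.006,0,0.06],"delta_rot": [0,0,0]},{"gripper": 1,"linear": [0.015,0,0.1],"delta_rot": [0,0,0]},{"gripper": 1,"linear": [0.025,0,0.145],"delta_rot": [0,0,0]},{"gripper": 1,"linear": [0.035,-0.02,0.185],"delta_rot": [0,0,0]},{"gripper": 1,"linear": [0.035,-0.06,0.185],"delta_rot": [0,0,0.019]},{"gripper": 1,"linear": [0.035,-0.105,0.185],"delta_rot": [0,0,0.019]},{"gripper": 1,"linear": [0.035,-0.15,0.185],"delta_rot": [0,0,0.019]}])

```text
clock: 7.4
position: [0.6481, 0.041, 0.3078]
ee_rot: [-0.004, 0.966, 0.019, 0.257]
contact_force: [0.2, -0.2, -1.5]
width: 0.0351
gripper_force: 60.9
```

Emit:
send_rows(increments=[{"gripper": 1,"linear": [0,-0.045,0],"delta_rot": [0,0,0]},{"gripper": 1,"linear": [0,-0.09,0],"delta_rot": [0,0,0]},{"gripper": 1,"linear": [0,-0.135,0],"delta_rot": [0,0,0]},{"gripper": 1,"linear": [0,-0.18,0],"delta_rot": [0,0,0]},{"gripper": 1,"linear": [0,-0.22,0],"delta_rot": [0,0,0]},{"gripper": 1,"linear": [0,-0.24,0],"delta_rot": [0,0,0]},{"gripper": 1,"linear": [0,-0.244,0],"delta_rot": [0,0,0]},{"gripper": 1,"linear": [0,-0.244,0],"delta_rot": [0,0,0]}])

```text
clock: 8.2
position: [0.6483, -0.2023, 0.3072]
ee_rot: [-0.005, 0.966, 0.017, 0.257]
contact_force: [0.2, 0.6, -1.1]
width: 0.0351
gripper_force: 60.9
```

```bash
cat >> h.py <<'E'
def tgt(dx,dn,dy=0):
    d=np.load("grip.npz"); R,p=d["R"],d["p"]; Rc=trayR(CY,1); off=R.T@(CL-p)
    o=LO+trayR(LY,0)@[dx,dy,.032+dn]; Rn=trayR(LY,1)@(Rc.T@R); return o-Rn@off,Rn
E
python3 - <<'E'
from h import *
p,R,s=pose(); print(p,s["width"],np.round(s["qpos"],3))
delta(*tgt(-.15,.1)); delta(*tgt(-.06,.05)); delta(*tgt(-.003,.004))
E
```

```text
[ 0.64832563 -0.20227325  0.30720703] 0.03510004636506462 [-0.556  0.165  1.584  0.342  0.977  0.846]
lin [0.0009 0.0004 0.0009] rot [-0.0011 -0.0017  0.0012] q [-0.56  0.17  1.58  0.34  0.98  0.85] t 8.2
lin [ 0.0026  0.0004 -0.1021] rot [-0.0011 -0.0017  0.0012] q [-0.56  0.17  1.58  0.34  0.98  0.85] t 8.2
lin [-0.0088  0.     -0.1744] rot [-0.0011 -0.0017  0.0012] q [-0.56  0.17  1.58  0.34  0.98  0.85] t 8.2
```

Emit:
send_rows(increments=[{"gripper": 1,"linear": [0.001,0,-0.03],"delta_rot": [-0.001,-0.002,0.001]},{"gripper": 1,"linear": [0.002,0,-0.07],"delta_rot": [-0.001,-0.002,0.001]},{"gripper": 1,"linear": [0.003,0,-0.102],"delta_rot": [-0.001,-0.002,0.001]},{"gripper": 1,"linear": [0.003,0,-0.102],"delta_rot": [-0.001,-0.002,0.001]},{"gripper": 1,"linear": [0.003,0,-0.102],"delta_rot": [-0.001,-0.002,0.001]}])

```text
clock: 8.7
position: [0.6522, -0.2005, 0.2065]
ee_rot: [-0.005, 0.966, 0.019, 0.259]
contact_force: [0.8, -0.7, 0.4]
width: 0.0352
gripper_force: 60.9
```

Run:
```python
from h import *
p,R,s=pose(); print(p,s["width"],np.round(s["qpos"],3).tolist(),s["contact_force"])
delta(*tgt(-.06,.05)); delta(*tgt(-.02,.018));delta(*tgt(-.003,.004))
D=[np.load(f"w{i}.npz") for i in (2,3,4,5)]
S=[(d["q"],d["p"],d["R"]) for d in D]+[(s["qpos"],p,R)]
w=[-.0009,.9784,.2069,-.0001]; S.append(((-1.275,.2766,1.5062,0,1.3607,-.121),(.2326,-.5253,.2304),Rt.from_quat(w[1:]+w[:1]).as_matrix()))
def Rm(q): return Rt.from_euler("ZYZYZ",[q[0],q[1]+q[2],q[3],q[4],q[5]]).as_matrix()
for q,p,R in S: print(np.degrees(Rt.from_matrix(Rm(q).T@R).as_rotvec()).round(1))
def fk(k,q):
    a1,L2,L3,e,of,d1,d6=k; c=q[1]+q[2]
    v=np.array([a1+L2*np.sin(q[1])+L3*np.sin(c)+e*np.cos(c),of,d1+L2*np.cos(q[1])+L3*np.cos(c)-e*np.sin(c)])
    return Rt.from_euler("z",q[0]).as_matrix()@v
f=lambda k:np.concatenate([fk(k,q)+k[6]*R[:,2]-p for q,p,R in S]+[1e-3*np.array(k)])
r=least_squares(f,[0,.4,.4,0,.07,.3,.2]); print(r.x.round(3),np.abs(r.fun[:-7]).max())
```

```text
[ 0.65216959 -0.20046897  0.20652137] 0.035249734037528235 [-0.551, 0.239, 1.751, 0.419, 0.749, 0.729] [ 0.75264192 -0.69004647  0.41901906]
lin [-0.0013 -0.0014 -0.0014] rot [ 0.0004  0.002  -0.0022] q [-0.55  0.24  1.75  0.42  0.75  0.73] t 8.7
lin [-0.009  -0.0016 -0.052 ] rot [ 0.0004  0.002  -0.0022] q [-0.55  0.24  1.75  0.42  0.75  0.73] t 8.7
lin [-0.0126 -0.0018 -0.0737] rot [ 0.0004  0.002  -0.0022] q [-0.55  0.24  1.75  0.42  0.75  0.73] t 8.7Traceback (most recent call last):
  File "<stdin>", line 8, in <module>
  File "<stdin>", line 7, in Rm
  File "scipy/spatial/transform/_rotation.pyx", line 1413, in scipy.spatial.transform._rotation.Rotation.from_euler
ValueError: Expected axis specification to be a non-empty string of upto 3 characters, got ZYZYZ
```

Emit:
send_rows(increments=[{"gripper": 1,"linear": [-0.004,-0.002,-0.025],"delta_rot": [0,0.002,-0.002]},{"gripper": 1,"linear": [-0.009,-0.002,-0.052],"delta_rot": [0,0.002,-0.002]},{"gripper": 1,"linear": [-0.011,-0.002,-0.063],"delta_rot": [0,0.002,-0.002]},{"gripper": 1,"linear": [-0.0125,-0.002,-0.073],"delta_rot": [0,0.002,-0.002]},{"gripper": 1,"linear": [-0.0125,-0.002,-0.073],"delta_rot": [0,0.002,-0.002]},{"gripper": 1,"linear": [-0.0125,-0.002,-0.073],"delta_rot": [0,0.002,-0.002]}])

```text
clock: 9.3
position: [0.6404, -0.2045, 0.1348]
ee_rot: [-0.003, 0.966, 0.018, 0.259]
contact_force: [-0.1, 0.1, -0.1]
width: 0.0347
gripper_force: 60.9
```

Run:
```python
from h import *
p,R,s=pose(); print(p,s["width"],np.round(s["qpos"],3).tolist(),s["contact_force"],s["moment"])
delta(*tgt(-.003,.004))
np.savez("w6.npz",p=p,R=R,q=s["qpos"])
from rig import optics
d=optics.get_image("scene"); cv2.imwrite("pics/s2.png",cv2.resize(d["pixels"][180:320,70:270],(800,560),interpolation=cv2.INTER_CUBIC))
D=[np.load(f"w{i}.npz") for i in (2,3,4,5,6)]
S=[(d["q"],d["p"],d["R"]) for d in D]
w=[-.0009,.9784,.2069,-.0001]; S.append(((-1.275,.2766,1.5062,0,1.3607,-.121),(.2326,-.5253,.2304),Rt.from_quat(w[1:]+w[:1]).as_matrix()))
def Rm(q): return (Rt.from_euler("ZYZ",[q[0],q[1]+q[2],q[3]])*Rt.from_euler("YZ",[q[4],q[5]])).as_matrix()
for q,p,R in S: print(np.degrees(Rt.from_matrix(Rm(q).T@R).as_rotvec()).round(1))
def fk(k,q):
    a1,L2,L3,e,of,d1,d6=k; c=q[1]+q[2]
    v=np.array([a1+L2*np.sin(q[1])+L3*np.sin(c)+e*np.cos(c),of,d1+L2*np.cos(q[1])+L3*np.cos(c)-e*np.sin(c)])
    return Rt.from_euler("z",q[0]).as_matrix()@v
f=lambda k:np.concatenate([fk(k,q)+k[6]*R[:,2]-p for q,p,R in S]+[1e-3*np.array(k)])
r=least_squares(f,[0,.4,.4,0,.07,.3,.2]); print(r.x.round(3),np.abs(r.fun[:-7]).max())
```

```text
[ 0.64044845 -0.20445115  0.1347773 ] 0.03465782883505774 [-0.568, 0.3, 1.872, 0.531, 0.59, 0.578] [-0.06082602  0.1499833  -0.10665065] [-0.06541159  0.30632953 -0.02514275]
lin [-0.0009  0.0022 -0.002 ] rot [0.0024 0.0025 0.0013] q [-0.57  0.3   1.87  0.53  0.59  0.58] t 9.3
[ 0.  0. 90.]
[-0.  0. 90.]
[ 0.  0. 90.]
[ 0.  0. 90.]
[ 0.  0. 90.]
[-0. -0. 90.]
[0.    0.63  0.421 0.06  0.069 0.137 0.364] 1.4104412613624717e-05
```

View pics/s2.png

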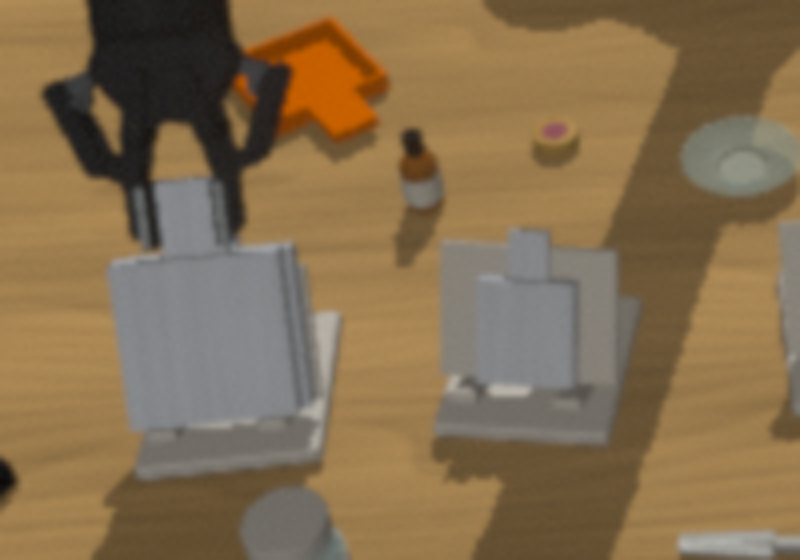

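The clean tray sits over the loaded one, its tongue over the other's, with only a narrow gap along the right side at about (290,300). I'll creep in along the slope normal.

Emit:
send_rows(increments=[{"gripper": 1,"linear": [-0.0025,0.002,-0.003],"delta_rot": [0.002,0.002,0.001]},{"gripper": 1,"linear": [-0.0045,0.002,-0.004],"delta_rot": [0.002,0.002,0.001]},{"gripper": 1,"linear": [-0.0045,0.002,-0.004],"delta_rot": [0.002,0.002,0.001]}])

```text
clock: 9.65
position: [0.6385, -0.2032, 0.1327]
ee_rot: [-0.003, 0.965, 0.017, 0.261]
contact_force: [8.6, 2.3, 1.4]
width: 0.035
gripper_force: 60.5
```

Emit:
send_rows(increments=[{"gripper": 1,"linear": [-0.0015,0,-0.001],"delta_rot": [0,0,0]},{"gripper": 1,"linear": [-0.0015,0,-0.001],"delta_rot": [0,0,0]}])

```text
clock: 9.85
position: [0.6382, -0.2033, 0.1327]
ee_rot: [-0.003, 0.965, 0.017, 0.262]
contact_force: [11.3, 3.1, 2.4]
width: 0.0348
gripper_force: 60.4
```

```bash
cat > kin.py <<'E'
from h import *
k=None
def load():
    global k
    S=[]
    for i in (2,3,4,5,6):
        d=np.load(f"w{i}.npz"); S.append((d["q"],d["p"],d["R"]))
    w=[-.0009,.9784,.2069,-.0001]
    f=lambda k:np.concatenate([wc(k,q)+k[6]*R[:,2]-p for q,p,R in S]+[1e-3*np.array(k)])
    k=least_squares(f,[0,.4,.4,0,.07,.3,.2]).x
def wc(k,q):
    a1,L2,L3,e,of,d1,d6=k; c=q[1]+q[2]
    v=np.array([a1+L2*np.sin(q[1])+L3*np.sin(c)+e*np.cos(c),of,d1+L2*np.cos(q[1])+L3*np.cos(c)-e*np.sin(c)])
    return Rt.from_euler("z",q[0]).as_matrix()@v
def fk(q):
    R=(Rt.from_euler("ZYZ",[q[0],q[1]+q[2],q[3]])*Rt.from_euler("YZ",[q[4],q[5]+np.pi/2])).as_matrix()
    return wc(k,q)+k[6]*R[:,2],R
lo=np.array([-2.89,-.75,.22,-1.18,.11,-2.7]); hi=np.array([2.89,2.08,2.7,4.32,2.71,2.7])
def ik(p,R,q0):
    def f(q):
        a,B=fk(q); return np.r_[(a-p)*5,Rt.from_matrix(R@B.T).as_rotvec()]
    r=least_squares(f,np.clip(q0,lo+1e-3,hi-1e-3),bounds=(lo,hi)); return r.x,np.abs(r.fun).max()
load()
E
python3 - <<'E'
from kin import *
p,R,s=pose(); print(p,np.round(s["qpos"],3).tolist(),np.round(s["contact_force"],2),np.round(s["moment"],2))
delta(*tgt(-.003,0)); print(k.round(4))
# pair: mating plane z=16 in loaded frame; thickness grip at x=-.077, tool z at angle th in plane
Rl=trayR(LY,0); seeds=[s["qpos"]]+[np.array([-.4,.2,1.9,a,.6,b]) for a in (0,.8,-.8,1.6,3.1) for b in (0,1.5,-1.5,2.5,-2.5)]
def toolpose(th,sgn,Rp,o,gx=-.077):
    z=Rp@[np.cos(th),np.sin(th),0]; y=sgn*Rp[:,2]; T=np.stack([np.cross(y,z),y,z],1)
    return o+Rp@[gx,0,.016]+.019*z,T
for thd in range(-50,51,10):
    for nm,Rp,o in (("start",Rl,LO),("end",Rl@np.diag([1,-1,-1]),LO+Rl@[0,0,.032])):
        out=set()
        for sg in (1,-1):
            P,T=toolpose(np.radians(thd),sg,Rp,o)
            for q0 in seeds:
                q,e=ik(P,T,q0)
                if e<1e-3: out.add((sg,)+tuple(float(v) for v in q.round(1)))
        print(thd,nm,sorted(out))
E
```

```text
[ 0.63819444 -0.20328453  0.13270133] [-0.57, 0.298, 1.885, 0.55, 0.578, 0.558] [11.33  3.09  2.45] [ 0.45 -1.87  0.38]
lin [-0.0021  0.0009 -0.0019] rot [0.0015 0.0088 0.0032] q [-0.57  0.3   1.89  0.55  0.58  0.56] t 9.85
[0.     0.6297 0.4211 0.0604 0.0694 0.1368 0.3645]
-50 start []
-50 end [(-1, -0.8, 0.7, 1.5, 0.8, 1.5, -1.4), (1, -0.8, 0.7, 1.5, 0.8, 1.5, 1.7)]
-40 start []
-40 end [(-1, -0.8, 0.6, 1.6, 0.8, 1.4, -1.4), (1, -0.8, 0.6, 1.6, 0.8, 1.4, 1.7)]
-30 start [(-1, -0.2, 0.3, 2.0, -1.2, 0.4, -2.2), (1, -0.2, 0.3, 2.0, -1.2, 0.4, 0.9)]
-30 end [(-1, -0.8, 0.5, 1.7, 0.8, 1.2, -1.4), (1, -0.8, 0.5, 1.7, 0.8, 1.2, 1.8)]
-20 start [(1, -0.4, 0.3, 2.0, -0.5, 0.3, 0.2)]
-20 end [(-1, -0.7, 0.4, 1.8, 0.8, 1.0, -1.3), (1, -0.7, 0.4, 1.8, 0.8, 1.0, 1.8)]
-10 start [(-1, -0.5, 0.3, 2.0, 0.3, 0.4, 2.5), (1, -0.5, 0.3, 2.0, 0.3, 0.4, -0.7)]
-10 end [(-1, -0.7, 0.3, 1.9, 0.7, 0.8, -1.2), (1, -0.7, 0.3, 1.9, 0.7, 0.8, 1.9)]
0 start [(-1, -0.6, 0.3, 1.9, 0.6, 0.6, 2.1), (1, -0.6, 0.3, 1.9, 0.6, 0.6, -1.1)]
0 end [(-1, -0.6, 0.3, 1.9, 0.6, 0.6, -1.1), (1, -0.6, 0.3, 1.9, 0.6, 0.6, 2.1)]
10 start [(-1, -0.7, 0.3, 1.9, 0.7, 0.8, 1.9), (1, -0.7, 0.3, 1.9, 0.7, 0.8, -1.2)]
10 end [(-1, -0.5, 0.3, 2.0, 0.3, 0.4, -0.7), (1, -0.5, 0.3, 2.0, 0.3, 0.4, 2.5)]
20 start [(-1, -0.7, 0.4, 1.8, 0.8, 1.0, 1.8), (1, -0.7, 0.4, 1.8, 0.8, 1.0, -1.3)]
20 end [(-1, -0.4, 0.3, 2.0, -0.5, 0.3, 0.2)]
30 start [(-1, -0.8, 0.5, 1.7, 0.8, 1.2, 1.8), (1, -0.8, 0.5, 1.7, 0.8, 1.2, -1.4)]
30 end [(-1, -0.2, 0.3, 2.0, -1.2, 0.4, 0.9), (1, -0.2, 0.3, 2.0, -1.2, 0.4, -2.2)]
40 start [(-1, -0.8, 0.6, 1.6, 0.8, 1.4, 1.7), (1, -0.8, 0.6, 1.6, 0.8, 1.4, -1.4)]
40 end []
50 start [(-1, -0.8, 0.7, 1.5, 0.8, 1.5, 1.7), (1, -0.8, 0.7, 1.5, 0.8, 1.5, -1.4)]
50 end []
```

Emit:
send_rows(increments=[{"gripper": 0.2,"linear": [0,0,0],"delta_rot": [0,0,0]},{"gripper": -0.3,"linear": [0,0,0],"delta_rot": [0,0,0]},{"gripper": -0.5,"linear": [0,0,0],"delta_rot": [0,0,0]},{"gripper": -0.5,"linear": [0,0,0],"delta_rot": [0,0,0]}])

```text
clock: 10.25
position: [0.6326, -0.2016, 0.1278]
ee_rot: [-0.005, 0.966, 0.018, 0.256]
contact_force: [-1.4, -0.9, -0.2]
width: 0.0641
gripper_force: 0.0
```

Run:
```python
from h import *
b=snap("w7"); p,R,s=pose(); print(s["width"],np.round(s["contact_force"],2))
from rig import optics
d=optics.get_image("scene"); a=cv2.resize(d["pixels"][210:310,85:185],(400,400),interpolation=cv2.INTER_CUBIC)
c=cv2.resize(b[170:340,190:360],(400,400),interpolation=cv2.INTER_CUBIC)
cv2.imwrite("pics/p10.png",np.hstack([a,c]))
```

```text
w7 [ 0.6326 -0.2016  0.1278] [-0.572  0.299  1.892  0.544  0.582  0.559] 10.25
0.06401354649806287 [-1.23  0.19  0.05]
```

View pics/p10.png

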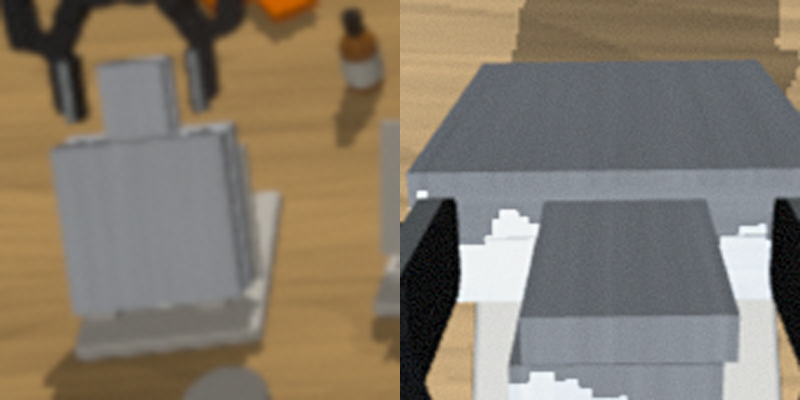

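The pair is closed. In the wrist crop the clean tongue end is at (522–738,316–362) and the loaded tongue lies just beneath it, about 2 mm off sideways. Next: back off uphill and roll 90° for a clamp grip across both tongues.

Run:
```python
from h import *
d=np.load("w7.npz"); p,R=d["p"],d["R"]; T=toolR(LY,-np.pi/2)
pre=p+R@[-.0077,.0024,-.056]; g=pre+T[:,2]*.058
np.savez("g2.npz",pre=pre,g=g)
print(pre,g); delta(p-R[:,2]*.058,toolR(LY)); delta(pre,T); print((T[:,2]*.058).round(4)); p2,R2,s=pose(); print(p2,s["contact_force"])
```

```text
[ 0.59830173 -0.20534353  0.17258109] [ 0.62728242 -0.20428526  0.12235162]
lin [-0.0288 -0.001   0.0504] rot [-0.0007 -0.005  -0.0003] q [-0.57  0.3   1.89  0.54  0.58  0.56] t 10.35
lin [-0.0344 -0.0036  0.0449] rot [-0.782  -0.0332  1.3621] q [-0.57  0.3   1.89  0.54  0.58  0.56] t 10.35
[ 0.029   0.0011 -0.0502]
[ 0.63270817 -0.20173591  0.12768747] [-0.37240119  0.38633847 -0.12164982]
```

Emit:
send_rows(increments=[{"gripper": -0.5,"linear": [-0.01,0,0.018],"delta_rot": [0,0,0]},{"gripper": -0.5,"linear": [-0.029,-0.001,0.05],"delta_rot": [0,-0.005,0]},{"gripper": -0.5,"linear": [-0.03,-0.001,0.052],"delta_rot": [0,-0.005,0]}])

```text
clock: 10.65
position: [0.6034, -0.204, 0.1837]
ee_rot: [-0.003, 0.965, 0.018, 0.261]
contact_force: [0.8, 0.8, -0.0]
width: 0.0641
gripper_force: 0.0
```

Emit:
send_rows(increments=[{"gripper": -0.5,"linear": [-0.001,0,-0.001],"delta_rot": [-0.065,-0.003,0.113]},{"gripper": -0.5,"linear": [-0.002,0,-0.002],"delta_rot": [-0.13,-0.005,0.226]},{"gripper": -0.5,"linear": [-0.003,-0.001,-0.003],"delta_rot": [-0.195,-0.008,0.34]},{"gripper": -0.5,"linear": [-0.004,-0.001,-0.004],"delta_rot": [-0.26,-0.01,0.453]},{"gripper": -0.5,"linear": [-0.005,-0.002,-0.005],"delta_rot": [-0.325,-0.013,0.566]},{"gripper": -0.5,"linear": [-0.006,-0.003,-0.006],"delta_rot": [-0.39,-0.015,0.68]},{"gripper": -0.5,"linear": [-0.006,-0.003,-0.006],"delta_rot": [-0.455,-0.018,0.793]},{"gripper": -0.5,"linear": [-0.006,-0.003,-0.006],"delta_rot": [-0.52,-0.02,0.906]}])

```text
clock: 11.45
position: [0.5969, -0.2058, 0.1731]
ee_rot: [0.124, 0.827, 0.5, 0.227]
contact_force: [0.4, -0.5, 0.0]
width: 0.0642
gripper_force: 0.0
```

Emit:
send_rows(increments=[{"gripper": -0.5,"linear": [0,0,0],"delta_rot": [-0.065,-0.003,0.113]},{"gripper": -0.5,"linear": [0,0,0],"delta_rot": [-0.13,-0.006,0.226]},{"gripper": -0.5,"linear": [0,0,0],"delta_rot": [-0.195,-0.009,0.34]},{"gripper": -0.5,"linear": [0,0,0],"delta_rot": [-0.26,-0.011,0.455]},{"gripper": -0.5,"linear": [0,0,0],"delta_rot": [-0.26,-0.011,0.455]},{"gripper": -0.5,"linear": [0,0,0],"delta_rot": [-0.26,-0.011,0.455]}])

```text
clock: 12.05
position: [0.5971, -0.2058, 0.1735]
ee_rot: [0.177, 0.672, 0.694, 0.188]
contact_force: [0.8, -0.7, -1.2]
width: 0.0639
gripper_force: 0.0
```

Run:
```python
from h import *
d=np.load("g2.npz"); T=toolR(LY,-np.pi/2); delta(d["pre"],T); p,R,s=pose(); print(p,s["width"],s["qpos"])
b=snap("w8")
```

```text
lin [ 0.0012  0.0005 -0.001 ] rot [-0.0072 -0.0019  0.0012] q [-0.63  0.21  1.89  0.51  0.69 -1.  ] t 12.05
[ 0.59710973 -0.20580582  0.17353828] 0.06393860512328757 [-0.62543706  0.20579865  1.89117201  0.51158297  0.6881441  -0.9996339 ]
w8 [ 0.5971 -0.2058  0.1735] [-0.625  0.206  1.891  0.512  0.688 -1.   ] 12.05
```

Emit:
send_rows(increments=[{"gripper": -0.5,"linear": [0.006,0.001,-0.008],"delta_rot": [-0.007,-0.002,0.001]},{"gripper": -0.5,"linear": [0.016,0.001,-0.025],"delta_rot": [-0.007,-0.002,0.001]},{"gripper": -0.5,"linear": [0.025,0.0015,-0.042],"delta_rot": [-0.007,-0.002,0.001]},{"gripper": -0.5,"linear": [0.03,0.0015,-0.051],"delta_rot": [-0.007,-0.002,0.001]},{"gripper": -0.5,"linear": [0.03,0.0015,-0.051],"delta_rot": [-0.007,-0.002,0.001]},{"gripper": -0.5,"linear": [0.03,0.0015,-0.051],"delta_rot": [-0.007,-0.002,0.001]}])

```text
clock: 12.7
position: [0.6274, -0.2043, 0.123]
ee_rot: [0.18, 0.67, 0.696, 0.186]
contact_force: [-0.7, -0.2, -0.3]
width: 0.0642
gripper_force: 0.0
```

Run:
```python
from h import *
d=np.load("g2.npz"); T=toolR(LY,-np.pi/2); delta(d["g"],T); p,R,s=pose(); print(p,s["width"],s["contact_force"])
```

```text
lin [-0.0001 -0.     -0.0006] rot [ 0.0013  0.0006 -0.0021] q [-0.58  0.3   1.91  0.57  0.57 -1.05] t 12.7
[ 0.62737069 -0.20427442  0.12295188] 0.06417713750413266 [-0.6927102  -0.20202607 -0.33074607]
```

Emit:
send_rows(increments=[{"gripper": 0.2,"linear": [0,0,0],"delta_rot": [0,0,0]},{"gripper": 0.4,"linear": [0,0,0],"delta_rot": [0,0,0]},{"gripper": 0.5,"linear": [0,0,0],"delta_rot": [0,0,0]},{"gripper": 0.6,"linear": [0,0,0],"delta_rot": [0,0,0]},{"gripper": 0.7,"linear": [0,0,0],"delta_rot": [0,0,0]},{"gripper": 0.8,"linear": [0,0,0],"delta_rot": [0,0,0]}], newtons=25)

```text
clock: 13.3
position: [0.6278, -0.2048, 0.1242]
ee_rot: [0.181, 0.669, 0.696, 0.186]
contact_force: [-1.3, 0.1, 5.3]
width: 0.0179
gripper_force: 25.3
```

Emit:
send_rows(increments=[{"gripper": 1,"linear": [0,0,0],"delta_rot": [0,0,0]},{"gripper": 1,"linear": [0,0,0],"delta_rot": [0,0,0]},{"gripper": 1,"linear": [0,0,0],"delta_rot": [0,0,0]}], newtons=110)

```text
clock: 13.6
position: [0.6277, -0.2048, 0.1243]
ee_rot: [0.181, 0.669, 0.696, 0.186]
contact_force: [-2.4, -0.1, 7.8]
width: 0.0167
gripper_force: 107.1
```

Run:
```python
from h import *
p,R,s=pose(); np.savez("grip3.npz",p=p,R=R); print(p,s["width"],s["gripper_force"],s["contact_force"],s["moment"],s["qpos"])
```

```text
[ 0.6277266  -0.20476734  0.1243354 ] 0.01669148419273037 107.06446766853333 [-2.41921914 -0.11455299  7.80433154] [0.07448863 0.07584167 0.11922227] [-0.58429766  0.29807319  1.91031337  0.57279915  0.5667548  -1.05523198]
```

Run:
```python
from kin import *
d=np.load("grip3.npz"); p,R=d["p"],d["R"]; q=pose()[2]["qpos"]
up=p+[-.01,0,.15]
for a in np.linspace(0,np.pi,7):
    q,e=ik(up,R@Rt.from_euler("z",a).as_matrix(),q); print(round(np.degrees(a)),q.round(2),e<1e-3)
q,e=ik(p,R@Rt.from_euler("z",np.pi).as_matrix(),q); print("end",q.round(2),e<1e-3)
print("per rad",R[:,2].round(3))
```

```text
0 [-0.6   0.14  1.7   0.39  0.9  -0.82] True
30 [-0.6   0.14  1.7   0.39  0.9  -0.29] True
60 [-0.6   0.14  1.7   0.39  0.9   0.23] True
90 [-0.6   0.14  1.7   0.39  0.9   0.75] True
120 [-0.6   0.14  1.7   0.39  0.9   1.28] True
150 [-0.6   0.14  1.7   0.39  0.9   1.8 ] True
180 [-0.6   0.14  1.7   0.39  0.9   2.33] True
end [-0.58  0.3   1.91  0.57  0.57  2.09] True
per rad [ 0.502  0.017 -0.865]
```

Emit:
send_rows(increments=[{"gripper": 1,"linear": [0.001,0,0.01],"delta_rot": [0,0,0]},{"gripper": 1,"linear": [0.002,0,0.03],"delta_rot": [0,0,0]},{"gripper": 1,"linear": [0,0,0.06],"delta_rot": [0,0,0]},{"gripper": 1,"linear": [-0.003,0,0.09],"delta_rot": [0,0,0]},{"gripper": 1,"linear": [-0.006,0,0.12],"delta_rot": [0,0,0]},{"gripper": 1,"linear": [-0.01,0,0.15],"delta_rot": [0,0,0]},{"gripper": 1,"linear": [-0.01,0,0.15],"delta_rot": [0,0,0]}])

```text
clock: 14.3
position: [0.6186, -0.2056, 0.2782]
ee_rot: [0.184, 0.669, 0.696, 0.187]
contact_force: [1.5, -2.0, -2.2]
width: 0.0168
gripper_force: 107.9
```

Emit:
send_rows(increments=[{"gripper": 1,"linear": [0,0,0],"delta_rot": [0.053,0.002,-0.091]},{"gripper": 1,"linear": [0,0,0],"delta_rot": [0.105,0.004,-0.182]},{"gripper": 1,"linear": [0,0,0],"delta_rot": [0.158,0.005,-0.272]},{"gripper": 1,"linear": [0,0,0],"delta_rot": [0.211,0.007,-0.363]},{"gripper": 1,"linear": [0,0,0],"delta_rot": [0.264,0.009,-0.454]},{"gripper": 1,"linear": [0,0,0],"delta_rot": [0.316,0.011,-0.545]},{"gripper": 1,"linear": [0,0,0],"delta_rot": [0.369,0.012,-0.636]},{"gripper": 1,"linear": [0,0,0],"delta_rot": [0.422,0.014,-0.727]}])

```text
clock: 15.1
position: [0.6158, -0.2036, 0.2699]
ee_rot: [0.086, 0.896, 0.361, 0.243]
contact_force: [0.5, 1.0, -2.1]
width: 0.0168
gripper_force: 107.8
```

Emit:
send_rows(increments=[{"gripper": 1,"linear": [0,0,0],"delta_rot": [0.053,0.002,-0.091]},{"gripper": 1,"linear": [0,0,0],"delta_rot": [0.105,0.004,-0.182]},{"gripper": 1,"linear": [0,0,0],"delta_rot": [0.158,0.005,-0.272]},{"gripper": 1,"linear": [0,0,0],"delta_rot": [0.211,0.007,-0.363]},{"gripper": 1,"linear": [0,0,0],"delta_rot": [0.264,0.009,-0.454]},{"gripper": 1,"linear": [0,0,0],"delta_rot": [0.316,0.011,-0.545]},{"gripper": 1,"linear": [0,0,0],"delta_rot": [0.369,0.012,-0.636]},{"gripper": 1,"linear": [0,0,0],"delta_rot": [0.422,0.014,-0.727]}])

```text
clock: 15.9
position: [0.6158, -0.2036, 0.2699]
ee_rot: [-0.021, 0.965, -0.037, 0.257]
contact_force: [-0.2, -0.2, -2.7]
width: 0.0168
gripper_force: 107.7
```

Emit:
send_rows(increments=[{"gripper": 1,"linear": [0,0,0],"delta_rot": [0.053,0.002,-0.091]},{"gripper": 1,"linear": [0,0,0],"delta_rot": [0.105,0.004,-0.182]},{"gripper": 1,"linear": [0,0,0],"delta_rot": [0.158,0.005,-0.272]},{"gripper": 1,"linear": [0,0,0],"delta_rot": [0.211,0.007,-0.363]},{"gripper": 1,"linear": [0,0,0],"delta_rot": [0.264,0.009,-0.454]},{"gripper": 1,"linear": [0,0,0],"delta_rot": [0.316,0.011,-0.545]},{"gripper": 1,"linear": [0,0,0],"delta_rot": [0.369,0.012,-0.636]},{"gripper": 1,"linear": [0,0,0],"delta_rot": [0.422,0.014,-0.727]}])

```text
clock: 16.7
position: [0.6158, -0.2036, 0.2699]
ee_rot: [-0.123, 0.866, -0.428, 0.227]
contact_force: [0.3, -0.2, -1.7]
width: 0.0169
gripper_force: 107.8
```

Emit:
send_rows(increments=[{"gripper": 1,"linear": [0,0,0],"delta_rot": [0.053,0.002,-0.091]},{"gripper": 1,"linear": [0,0,0],"delta_rot": [0.105,0.004,-0.182]},{"gripper": 1,"linear": [0,0,0],"delta_rot": [0.158,0.005,-0.272]},{"gripper": 1,"linear": [0,0,0],"delta_rot": [0.211,0.007,-0.363]},{"gripper": 1,"linear": [0,0,0],"delta_rot": [0.264,0.009,-0.454]},{"gripper": 1,"linear": [0,0,0],"delta_rot": [0.312,0.011,-0.538]},{"gripper": 1,"linear": [0,0,0],"delta_rot": [0.312,0.011,-0.538]},{"gripper": 1,"linear": [0,0,0],"delta_rot": [0.312,0.011,-0.538]}])

```text
clock: 17.5
position: [0.6165, -0.2039, 0.2711]
ee_rot: [-0.186, 0.696, -0.67, 0.18]
contact_force: [0.6, 0.2, -1.7]
width: 0.0169
gripper_force: 107.9
```

Run:
```python
from h import *
d=np.load("grip3.npz"); p,R=d["p"],d["R"]; T=R@np.diag([-1,-1,1]); Rl=trayR(LY,0)
print(pose()[2]["qpos"],pose()[2]["width"])
delta(p+Rl@[-.03,0,.03],T); delta(p+Rl@[-.006,0,.004],T); delta(p+Rl@[-.003,0,.001],T)
```

```text
[-0.59500005  0.14158318  1.70683105  0.38717454  0.89371553  2.3256622 ] 0.016914425954160667
lin [ 0.0222 -0.0005 -0.1058] rot [-0.0008 -0.0021  0.0016] q [-0.6   0.14  1.71  0.39  0.89  2.33] t 17.5
lin [ 0.0117 -0.0008 -0.1396] rot [-0.0008 -0.0021  0.0016] q [-0.6   0.14  1.71  0.39  0.89  2.33] t 17.5
lin [ 0.0106 -0.0009 -0.1437] rot [-0.0008 -0.0021  0.0016] q [-0.6   0.14  1.71  0.39  0.89  2.33] t 17.5
```

Emit:
send_rows(increments=[{"gripper": 1,"linear": [0.008,0,-0.03],"delta_rot": [-0.001,-0.002,0.002]},{"gripper": 1,"linear": [0.016,0,-0.07],"delta_rot": [-0.001,-0.002,0.002]},{"gripper": 1,"linear": [0.022,-0.001,-0.106],"delta_rot": [-0.001,-0.002,0.002]},{"gripper": 1,"linear": [0.018,-0.001,-0.12],"delta_rot": [-0.001,-0.002,0.002]},{"gripper": 1,"linear": [0.015,-0.001,-0.13],"delta_rot": [-0.001,-0.002,0.002]},{"gripper": 1,"linear": [0.012,-0.001,-0.139],"delta_rot": [-0.001,-0.002,0.002]},{"gripper": 1,"linear": [0.012,-0.001,-0.139],"delta_rot": [-0.001,-0.002,0.002]},{"gripper": 1,"linear": [0.012,-0.001,-0.139],"delta_rot": [-0.001,-0.002,0.002]}])

```text
clock: 18.3
position: [0.6298, -0.2059, 0.1351]
ee_rot: [-0.187, 0.695, -0.669, 0.184]
contact_force: [-0.0, 0.1, -1.7]
width: 0.0171
gripper_force: 108.1
```

Run:
```python
from h import *
d=np.load("grip3.npz"); p,R=d["p"],d["R"]; T=R@np.diag([-1,-1,1]); Rl=trayR(LY,0)
s=pose()[2]; print(np.round(s["contact_force"],1),np.round(s["moment"],2))
delta(p+Rl@[-.006,0,.004],T); delta(p+Rl@[-.002,0,0],T)
```

```text
[-0.   0.1 -1.7] [0.02 0.49 0.01]
lin [-0.0016  0.0011 -0.0036] rot [0.0019 0.0047 0.0018] q [-0.58  0.29  1.9   0.56  0.58  2.11] t 18.3
lin [-0.003   0.0011 -0.0091] rot [0.0019 0.0047 0.0018] q [-0.58  0.29  1.9   0.56  0.58  2.11] t 18.3
```

Emit:
send_rows(increments=[{"gripper": 1,"linear": [-0.0015,0.001,-0.0035],"delta_rot": [0.002,0.005,0.002]},{"gripper": 1,"linear": [-0.003,0.001,-0.007],"delta_rot": [0.002,0.005,0.002]},{"gripper": 1,"linear": [-0.003,0.001,-0.009],"delta_rot": [0.002,0.005,0.002]},{"gripper": 1,"linear": [-0.003,0.001,-0.009],"delta_rot": [0.002,0.005,0.002]}])

```text
clock: 18.7
position: [0.6274, -0.205, 0.1262]
ee_rot: [-0.187, 0.696, -0.669, 0.182]
contact_force: [2.8, 0.2, -0.3]
width: 0.0162
gripper_force: 108.5
```

Run:
```python
from h import *
d=np.load("grip3.npz"); p,R=d["p"],d["R"]; T=R@np.diag([-1,-1,1])
q,_,s=pose(); print(q,np.round(s["contact_force"],1),np.round(s["moment"],2)); delta(p,T)
```

```text
[ 0.62736547 -0.20498244  0.12617254] [ 2.8  0.2 -0.3] [-0.02 -0.36  0.12]
lin [ 0.0004  0.0002 -0.0018] rot [0.0001 0.0007 0.0002] q [-0.59  0.3   1.91  0.57  0.57  2.09] t 18.7
```

Emit:
send_rows(increments=[{"gripper": 1,"linear": [0.001,0,-0.0015],"delta_rot": [0,0,0]},{"gripper": 1,"linear": [0.001,0,-0.0015],"delta_rot": [0,0,0]},{"gripper": 0.6,"linear": [0.001,0,-0.0015],"delta_rot": [0,0,0]},{"gripper": 0.3,"linear": [0.001,0,-0.0015],"delta_rot": [0,0,0]},{"gripper": 0,"linear": [0.001,0,-0.0015],"delta_rot": [0,0,0]},{"gripper": -0.5,"linear": [0.001,0,-0.0015],"delta_rot": [0,0,0]},{"gripper": -0.5,"linear": [0.001,0,-0.0015],"delta_rot": [0,0,0]},{"gripper": -0.5,"linear": [0.001,0,-0.0015],"delta_rot": [0,0,0]}], newtons=25)

```text
clock: 19.5
position: [0.6271, -0.2043, 0.1233]
ee_rot: [-0.186, 0.696, -0.669, 0.18]
contact_force: [-0.3, -0.2, 0.4]
width: 0.0642
gripper_force: 0.0
```

Emit:
send_rows(increments=[{"gripper": -0.5,"linear": [-0.007,0,0.012],"delta_rot": [0,0,0]},{"gripper": -0.5,"linear": [-0.02,0,0.035],"delta_rot": [0,0,0]},{"gripper": -0.5,"linear": [-0.04,0,0.07],"delta_rot": [0,0,0]},{"gripper": -0.5,"linear": [-0.06,0,0.105],"delta_rot": [0,0,0]},{"gripper": -0.5,"linear": [-0.08,0,0.14],"delta_rot": [0,0,0]},{"gripper": -0.5,"linear": [-0.08,0,0.15],"delta_rot": [0,0,0]},{"gripper": -0.5,"linear": [-0.08,0,0.15],"delta_rot": [0,0,0]}])

```text
clock: 20.2
position: [0.5478, -0.2053, 0.2767]
ee_rot: [-0.186, 0.696, -0.669, 0.183]
contact_force: [0.1, 0.5, -0.0]
width: 0.064
gripper_force: 0.0
```

Run:
```python
from h import *
from rig import optics
s=np.load("scene.npz")["pixels"].astype(int); n=optics.get_image("scene")["pixels"]; cv2.imwrite("pics/end.png",n)
hsv=cv2.cvtColor(n,cv2.COLOR_BGR2HSV); m=((hsv[...,1]<70)&(hsv[...,2]>90)).astype(np.uint8)[200:310,90:170]
for row in range(0,110,5): x=np.flatnonzero(m[row]); print(200+row,(x.min()+90,x.max()+90,len(x)) if len(x) else "-")
pts=np.array([(-50,48,0),(-50,-48,0),(50,-48,0),(50,48,0),(-95,18,7),(-95,-18,7)])/1000.
Rl=trayR(LY,0); Rp=Rl@np.diag([1,-1,-1]); o=LO+Rl@[0,0,.032]; K,r,t=cam("scene")
print(cv2.projectPoints((Rp@pts.T).T+o,r,t,K,None)[0][:,0].round(1).tolist())
```

```text
200 -
205 -
210 -
215 -
220 -
225 (np.int64(111), np.int64(125), 15)
230 (np.int64(107), np.int64(125), 19)
235 (np.int64(108), np.int64(126), 19)
240 (np.int64(108), np.int64(127), 20)
245 (np.int64(99), np.int64(141), 43)
250 (np.int64(95), np.int64(146), 52)
255 (np.int64(96), np.int64(146), 51)
260 (np.int64(97), np.int64(154), 58)
265 (np.int64(98), np.int64(154), 57)
270 (np.int64(98), np.int64(153), 56)
275 (np.int64(99), np.int64(152), 54)
280 (np.int64(100), np.int64(152), 53)
285 (np.int64(101), np.int64(151), 51)
290 (np.int64(106), np.int64(150), 45)
295 (np.int64(104), np.int64(147), 44)
300 -
305 (np.int64(134), np.int64(150), 17)
[[98.7, 247.2], [140.9, 243.5], [146.0, 284.1], [104.5, 288.2], [110.3, 226.6], [126.1, 225.3]]
```

The robot is clear. The pair sits where predicted: tongue end at row 225, and the body within about 3 px (about 7 mm) sideways, which is inside tolerance. Handing in.

```bash
python3 -c "
from rig import sign_off; print(sign_off())"
```

```text
the job is handed in; nothing more can be done
None
```

The clean tray was capped on the full one, the pair was turned over and set back on the full tray's rest with the clean tray below and tongues uphill, and the job was handed in after about 20 s of robot time; sign-off gave no verdict, and the mounts inside the closed pair could not be seen.

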